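# Fill the empty cells of a covered bottle crate by feel

### The arm

A 6-joint arm with a two-finger parallel gripper is mounted at the origin on a cart in front of the work surface, level with it; the furniture and walls round the work are solid. World frame = base frame: x ahead of the robot, y to its left, z up, the work surface at z = 0. Lengths are in m, angles in rad, forces in N, time in s.
With the tool pointing down it reaches from about 0.375 to 0.9 m from the base axis. Payload 3.1 kg.
Tool frame: the origin (TCP) lies on the centre line of the jaws, within the pads' length; the fingertips stand 22 mm ahead of it and the grasp point (between the pads) lies 3 mm ahead of it; z points along the fingers, y is the line along which they close (so a half turn about z gives the same grasp; the last joint's range is limited). The gripper opens to 85 mm and grips with 20 to 120 N. Pads are 22 mm wide; open, the fingers measure 114 mm over their backs; the gripper's body (76 mm by 85 mm) begins 54 mm behind the grasp point. The pads swing forward as they close: fully open they stand 13 mm farther back than shut.
Start: joints at [0.974, 0.527, 1.433, -0, 1.181, -0.178], TCP at [0.254, 0.571, 0.216] pointing down, gripper open.
Joint ranges: [-3.08, 3.08], [-0.75, 2.2], [0.22, 2.44], [-1.43, 4.57], [0, 2.65], [-2.85, 2.85]. Speed limits (rad/s): [2.79, 2.79, 3.14, 3.14, 3.14, 3.14].

### API

Orientations are given as a unit quaternion [x, y, z, w].
In Python, from station import manip gives the robot as it stands.
- The arm moves only by the shell command python3 drive.py FILE [FORCE], which reads ROWS from the file FILE. ROWS is a JSON list of rows, 1 to 20 of them, each of 5 numbers: dx, dy, dz in shares of 100 cm (1.0 is 100 cm), then a turn about the tool's z in normalised numbers (1 is 180 degrees), then the opening from 0.0 (shut) to 1.0 (fully open); each row is the pose to reach, as a shift and turn from the pose commanded when the command began, along the tool's axes at that moment; what a row does not reach only later rows make up. A row lasts 1/10 s, in which the tool goes at most 0.05 m and 0.15 rad, less where a joint would pass 70% of its speed; a pose out of reach is approached as far as the arm can. The fingers move at their own pace and stop on an object; FORCE is the grip in N (left out, the last holds). Time passes only in rows, so rows that do not move let the fingers close. It prints the time, the measured TCP pose, the force, the opening and the grip force at its end. A shift or turn number past 1, either way, is cut back to 1. Input that does not fit is refused with a message, and nothing moves.
- manip.sense(): the state, without advancing time (a new reading comes with each control period).
- manip.snapshot(name): name is "scene" or "top"; returns a dict with "pixels" (480x640x3 uint8, red, green, blue), "range_z" (480x640 float32, m along the optical axis (not along the pixel's ray), 0 where there is no reading), "fov_y" (degrees; the focal length in pixels is half the picture's height over the tangent of half this angle, whatever the lens; pixels are square), "cx", "cy" (the principal point, pixels), "R" (3x3) and "t" (3): a world point X has camera coordinates R X + t. Camera axes: x right, y down, z forward; pixel columns grow to the right and rows downward; lengths in m; the calibration is good to about 2 mm. A picture is of the moment at which its call begins.
- manip.sign_off(): hands the job in; it is judged then, once.
The state is a dict: "t": time; "q": joint angles; "qd": joint speeds; "tau": joint torques, N m; "tcp_pos": TCP position; "tool_rot": TCP orientation; "force": force on the tool from outside, world axes, zero at the start; "ft_torque": the same for the moment, N m; "finger_gap": opening from 0.0 (shut) to 1.0 (fully open); "gripper_force": force on a finger pad.
Only numpy, scipy, OpenCV 4.12 (cv2) and the standard library are available. Lean on these libraries where they do the work, as an engineer would, in place of code of your own. Each camera call takes 0.05 s, during which the arm holds its last target. There are 200 camera calls.

### The job

The flap-covered crate is only partly filled: find its two empty cells by feel, pressing gently on the flaps, and put the two dark culture bottles into them, one in each, upright and all the way down on the cell floor. Keep the bottles upright on the way, and do not shift or knock over the other bottles, cups and vials on the bench.

Things in the scene. Friction and masses are not known exactly. Their poses are not given: they have to be found in the camera images.
- broth_a: Culture bottle of dark glass with a blue screw cap, the tallest kind in the cluster: 105 mm high; round body 44 mm wide up to 82 mm, where the shoulder ends in a cap 30 mm wide and 23 mm high that can be gripped from above. About 0.1 to 0.2 kg. Origin: centre of its underside; z up its axis. Stands upright at the start.
- broth_b: Culture bottle of dark glass with a blue screw cap, the tallest kind in the cluster: 105 mm high; round body 44 mm wide up to 82 mm, where the shoulder ends in a cap 30 mm wide and 23 mm high that can be gripped from above. About 0.1 to 0.2 kg. Origin: centre of its underside; z up its axis. Stands upright at the start. Same as broth_a.
- crate: Grey light-shield bottle crate fixed to the bench, 133 mm along its x, 185 along y, 76 high, floor 5 mm thick. Two rows (x) of three cells (y) under a cover with one aluminium flap per cell. Four cells each hold a squat jar (44 mm wide, its top 7 mm below the cover's top), two are empty; from outside all look alike. Origin: centre of the underside; z up.
- stain_a: Bystander: pale squeeze bottle with screw cap (43 mm wide, 92 mm high, cap 29 mm wide), standing among the culture bottles. Origin: centre of its underside.
- stain_b: Bystander: pale squeeze bottle with screw cap (43 mm wide, 96 mm high, cap 29 mm wide), standing among the culture bottles. Origin: centre of its underside.
- cup_a: Bystander: squat sample cup with a wide lid, 64 mm wide, 62 mm high, standing among the culture bottles. Origin: centre of its underside.
- oil_a: Bystander: small amber oil bottle, 27 mm wide, 66 mm high, standing among the culture bottles. Origin: centre of its underside.
- vial_a: Bystander: small capped vial, 25 mm wide, 62 mm high, behind the test-tube racks. Origin: centre of its underside.
- cell_0 (a point): Centre of the square 53 x 53 mm mouth of cell 0, at the level of the cover's top (near, -x row of the crate, +y end); axes as the crate's. Neighbouring mouths lie 60 mm apart along the crate's y and 64 mm along its x. Its flap (51 x 50 x 3 mm, flush with the cover, hinged along the +x edge) swings only down against a weak spring, under 3 N.
- cell_1 (a point): Centre of the square 53 x 53 mm mouth of cell 1, at the level of the cover's top (near, -x row of the crate, middle); axes as the crate's. Neighbouring mouths lie 60 mm apart along the crate's y and 64 mm along its x. A pressed flap gives only a few mm over a jar.
- cell_2 (a point): Centre of the square 53 x 53 mm mouth of cell 2, at the level of the cover's top (near, -x row of the crate, -y end); axes as the crate's. Neighbouring mouths lie 60 mm apart along the crate's y and 64 mm along its x. Over an empty cell a flap swings down and hangs clear, under a fixed hinge strip, leaving a clear 53 x 53 mm shaft to the floor.
- cell_3 (a point): Centre of the square 53 x 53 mm mouth of cell 3, at the level of the cover's top (far, +x row of the crate, +y end); axes as the crate's. Neighbouring mouths lie 60 mm apart along the crate's y and 64 mm along its x. A culture bottle on a cell floor has its cap 11 to 34 mm above the cover.
- cell_4 (a point): Centre of the square 53 x 53 mm mouth of cell 4, at the level of the cover's top (far, +x row of the crate, middle); axes as the crate's. Neighbouring mouths lie 60 mm apart along the crate's y and 64 mm along its x.
- cell_5 (a point): Centre of the square 53 x 53 mm mouth of cell 5, at the level of the cover's top (far, +x row of the crate, -y end); axes as the crate's. Neighbouring mouths lie 60 mm apart along the crate's y and 64 mm along its x.

How it is judged:
By the outcome, as a careful person would: the job done as asked, in the order asked, and still so for the second after the job is handed in, with the robot touching nothing.
It also fails if it takes over 72 s, if anything falls off the work surface, if the arm or the gripper's body presses on something with over 40 N, if the wrist force passes 120 N, or if a joint passes its speed limit or range.

## Working session

There is one attempt and no reset: what is moved stays moved. The work goes in short steps, Python scripts to look and compute and a shell command to move; the robot and the scene stay as the last step left them, time stands still between calls to the robot, and variables do not carry over. Pictures are saved under pics/ and viewed, at most 10 in all, crops included, and the job is handed in when it is done.

```bash
ls; mkdir -p pics; python3 - <<'E'
from station import manip
import cv2,numpy as np
for n in("scene","top"):
    s=manip.snapshot(n); cv2.imwrite(f"pics/{n}0.png",s["pixels"][:,:,::-1]); print(n,s["fov_y"],s["cx"],s["cy"],s["R"],s["t"])
    np.savez(f"{n}0.npz",**s)
st=manip.sense();print(st)
E
```

```text
drive.py
pics
station.py
scene 45.96257335350796 311.34067979916006 243.84214368016046 [[ 0.47707171 -0.87865307 -0.01927084]
 [-0.63471452 -0.32929105 -0.69907431]
 [ 0.60789807  0.34574006 -0.7147893 ]] [-0.28126899  0.39687826  0.84872611]
top 45.21039552850863 313.1117217417269 239.17806831197038 [[ 0.0192762  -0.99966996  0.01698259]
 [-0.99626897 -0.02063422 -0.08379959]
 [ 0.08412235 -0.01530389 -0.9963379 ]] [-0.04198986  0.54205066  1.27915019]
{'t': 0.1, 'q': array([ 9.73521198e-01,  5.28424847e-01,  1.43378602e+00,  9.90746050e-06,
        1.18139498e+00, -1.78485831e-01]), 'qd': array([-0.00104578, -0.00178363, -0.00432315, -0.00063145,  0.00025416,
        0.00077754]), 'tau': array([ 1.64384401e-04, -4.43309104e+01, -1.78586662e+01, -2.21477521e-04,
        3.92008471e-03,  2.39030760e-05]), 'tcp_pos': array([0.25373268, 0.57043379, 0.214696  ]), 'tool_rot': array([ 2.07869549e-01,  9.78156039e-01, -9.30086003e-04, -3.84962600e-04]), 'force': array([ 0.15052086, -0.071196  ,  0.31346419]), 'ft_torque': array([-0.02915106, -0.00481045,  0.08817325]), 'gripper_force': 0.0, 'finger_gap': 1.0024645319878276}
```

View pics/scene0.png

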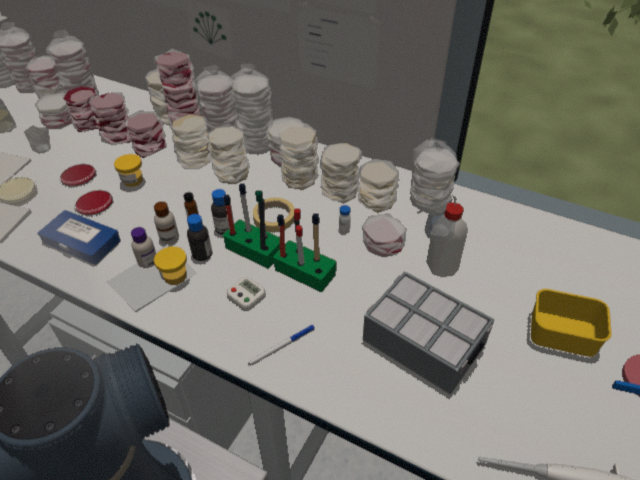

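View pics/top0.png

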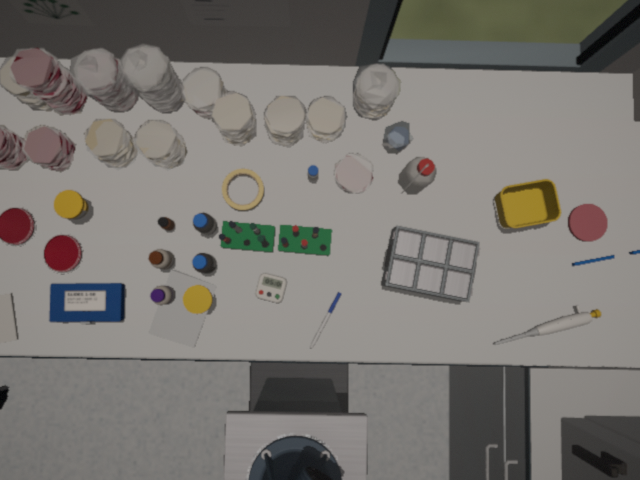

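The scene view shows the dark bottles' blue caps at about (219,197) and (195,222). In the top view they are at (203,222) and (203,263). The crate is at about (432,265) in the top view, with its six flaps visible; a green tube rack is just right of the bottles, and a yellow cup is at (198,299).

```bash
cat > h.py <<'E'
import numpy as np,cv2
def ray(s,u,v,z):
    f=240/np.tan(np.radians(s["fov_y"])/2)
    d=s["R"].T@np.array([(u-s["cx"])/f,(v-s["cy"])/f,1]); c=-s["R"].T@s["t"]
    return c+d*(z-c[2])/d[2]
def cloud(s):
    f=240/np.tan(np.radians(s["fov_y"])/2); v,u=np.mgrid[:480,:640]; Z=s["range_z"]
    P=np.stack([(u-s["cx"])/f*Z,(v-s["cy"])/f*Z,Z],-1)-s["t"]
    return P@s["R"]
E
python3 - <<'E'
from h import *
for n in("top","scene"):
    s=dict(np.load(n+"0.npz")); P=cloud(s); hsv=cv2.cvtColor(s["pixels"],cv2.COLOR_RGB2HSV)
    # blobs of anything above bench in the cluster region
    z=P[...,2]; 
    blue=cv2.inRange(hsv,(95,120,60),(125,255,255))
    N,L,st,c=cv2.connectedComponentsWithStats(blue)
    for i in range(1,N):
        if st[i,4]>60:
            zz=z[L==i]; top=np.percentile(zz,90); m=(L==i)&(z>top-.004)
            v,u=np.nonzero(m); print(n,"blue",c[i].round(),st[i,4],"ztop",top.round(3),"ray",ray(s,u.mean(),v.mean(),.105).round(4),"cloud",P[m].mean(0).round(4))
    # crate cover: points at z .068-.084 
    m=((abs(z-.076)<.008)&(P[...,0]>.3)&(P[...,1]<-.15)&(P[...,1]>-.5)&(P[...,0]<.68)).astype(np.uint8)
    m=cv2.morphologyEx(m,cv2.MORPH_OPEN,np.ones((3,3)))
    N,L,st,c=cv2.connectedComponentsWithStats(m); i=1+np.argmax(st[1:,4]); q=P[L==i]
    r=cv2.minAreaRect(q[:,:2].astype(np.float32)); print(n,"crate",r,"z",np.median(q[:,2]))
    # flaps
    hinge=(L==i)&(hsv[...,2]>150); N,L2,st,c=cv2.connectedComponentsWithStats(hinge.astype(np.uint8))
    for j in range(1,N):
        if st[j,4]>100: print("flap",ray(s,*c[j],.076).round(4),st[j,4])
# cluster: top-view blobs heights
s=dict(np.load("top0.npz"));P=cloud(s)
for (u,v) in[(203,222),(203,263),(166,224),(159,258),(162,295),(198,299)]:
    w=P[v-4:v+5,u-4:u+5].reshape(-1,3);print(u,v,np.median(w,0).round(3))
for k in(0,1):
  for a in [(P[...,0]>.3)&(P[...,0]<.62)&(P[...,1]>-.08)&(P[...,1]<.18)&(P[...,2]>.03)]:
    q=P[a];print("rack ext",q.min(0),q.max(0)); break
E
```

```text
top blue [313. 170.] 64 ztop 0.066 ray [ 0.6834 -0.0258  0.105 ] cloud [ 0.6918 -0.0263  0.0642]
top blue [200. 220.] 150 ztop 0.108 ray [0.5709 0.2105 0.105 ] cloud [0.5694 0.208  0.1192]
top blue [199. 262.] 159 ztop 0.109 ray [0.4832 0.2092 0.105 ] cloud [0.4827 0.2064 0.1206]
top blue [593. 260.] 103 ztop 0.097 ray [ 0.5038 -0.6269  0.105 ] cloud [ 0.5032 -0.6211  0.1176]
top blue [ 86. 303.] 1691 ztop 0.035 ray [0.3924 0.4405 0.105 ] cloud [0.3902 0.4647 0.0395]
top crate ((0.4910624027252197, -0.29088887572288513), (0.19170208275318146, 0.1332802176475525), 79.8095474243164) z 0.07616010126916455
flap [ 0.5321 -0.2351  0.076 ] 413
flap [ 0.522  -0.2858  0.076 ] 241
flap [ 0.4692 -0.2238  0.076 ] 435
flap [ 0.4593 -0.2745  0.076 ] 251
scene blue [218. 197.] 164 ztop 0.105 ray [0.5683 0.2092 0.105 ] cloud [0.5534 0.1959 0.1217]
scene blue [345. 210.] 76 ztop 0.063 ray [ 0.6468 -0.0475  0.105 ] cloud [ 0.6909 -0.027   0.0611]
scene blue [194. 222.] 209 ztop 0.105 ray [0.4811 0.2086 0.105 ] cloud [0.4771 0.2046 0.1102]
scene blue [ 98. 236.] 495 ztop 0.032 ray [0.3546 0.3459 0.105 
[... 212 characters left out ...]
  -0.6063  0.0994]
scene crate ((0.49154385924339294, -0.2892967164516449), (0.19161862134933472, 0.136785089969635), 79.91753387451172) z 0.07495994446486465
flap [ 0.5293 -0.2354  0.076 ] 440
flap [ 0.5189 -0.2942  0.076 ] 485
flap [ 0.4664 -0.2241  0.076 ] 517
flap [ 0.5079 -0.3532  0.076 ] 524
flap [ 0.4559 -0.2831  0.076 ] 568
flap [ 0.4452 -0.3422  0.076 ] 619
203 222 [0.568 0.204 0.104]
203 263 [0.481 0.201 0.104]
166 224 [0.566 0.293 0.058]
159 258 [0.49  0.295 0.095]
162 295 [0.412 0.287 0.09 ]
198 299 [0.404 0.216 0.063]
rack ext [ 0.43323253 -0.07270731  0.03001361] [0.57794867 0.17574069 1.32060253]
rack ext [ 0.43323253 -0.07270731  0.03001361] [0.57794867 0.17574069 1.32060253]
```

```bash
python3 - <<'E'
from h import *
C=[]
for n in("top","scene"):
    s=dict(np.load(n+"0.npz")); P=cloud(s); z=P[...,2]; hsv=cv2.cvtColor(s["pixels"],cv2.COLOR_RGB2HSV)
    for c in[(.568,.205),(.481,.203)]:
        m=(np.hypot(P[...,0]-c[0],P[...,1]-c[1])<.022)&(abs(z-.105)<.005)
        v,u=np.nonzero(m);(q,r)=cv2.minEnclosingCircle(P[m][:,:2].astype(np.float32)); print(n,"cap",ray(s,u.mean(),v.mean(),.105).round(4),"circ",np.round(q,4),round(r,4),len(u))
    # crate outline: mask from depth, ray-projected on z=.076
    m=((abs(z-.076)<.006)&(P[...,0]>.38)&(P[...,1]<-.17)&(P[...,1]>-.41)&(P[...,0]<.6)).astype(np.uint8)
    m=cv2.morphologyEx(m,cv2.MORPH_OPEN,np.ones((3,3)));m=cv2.morphologyEx(m,cv2.MORPH_CLOSE,np.ones((5,5)))
    cs,_=cv2.findContours(m,0,2); k=max(cs,key=cv2.contourArea)[:,0]
    q=np.array([ray(s,*p,.076)[:2] for p in k],np.float32); print(n,"crate",cv2.minAreaRect(q),"area centroid",end=" ")
    M=cv2.moments(q.reshape(-1,1,2)); print(M["m10"]/M["m00"],M["m01"]/M["m00"])
    a=(P[...,0]>.3)&(P[...,0]<.66)&(P[...,1]>-.1)&(P[...,1]<.19)&(z>.02)&(z<.3)
    q=P[a];print("rack: 99% height",np.percentile(q[:,2],99.5),"max y of >.05:",np.percentile(q[q[:,2]>.05][:,1],99), "x",np.percentile(q[:,0],[1,99]))
E
```

```text
top cap [0.5708 0.2106 0.105 ] circ [0.5709 0.2108] 0.0153 148
top cap [0.4834 0.2084 0.105 ] circ [0.4835 0.2085] 0.0148 152
top crate ((0.49092161655426025, -0.2898198366165161), (0.19056938588619232, 0.13265442848205566), 79.83679962158203) area centroid 0.49102670725434594 -0.2900646577564393
rack: 99% height 0.19387197708601597 max y of >.05: 0.18978715013057865 x [0.41315909 0.64778485]
scene cap [0.5683 0.2096 0.105 ] circ [0.5696 0.2102] 0.0166 105
scene cap [0.4816 0.2076 0.105 ] circ [0.4826 0.2093] 0.0151 123
scene crate ((0.4887435734272003, -0.28983187675476074), (0.18988506495952606, 0.13689936697483063), 79.62686157226562) area centroid 0.48918392320731663 -0.28984511978954897
rack: 99% height 0.19059942170045352 max y of >.05: 0.18954402630745287 x [0.47326866 0.57612848]
```

```bash
python3 - <<'E'
from h import *
for n in("top","scene"):
    s=dict(np.load(n+"0.npz")); P=cloud(s); z=P[...,2]
    m=((z>.115)&(z<.26)&(P[...,0]>.4)&(P[...,0]<.65)&(P[...,1]>-.12)&(P[...,1]<.33)).astype(np.uint8)
    N,L,st,c=cv2.connectedComponentsWithStats(m)
    for i in range(1,N):
        if st[i,4]>3:
            q=P[L==i]; print(n,c[i].round(),st[i,4],np.median(q,0).round(3),"zmax",q[:,2].max().round(3),"ymax",q[:,1].max().round(3))
c=np.array([.4895,-.2895]);a=np.radians(-10.2);ex=np.array([np.cos(a),np.sin(a)]);ey=np.array([-ex[1],ex[0]])
for i in range(6): print(i,(c+ex*(-.032 if i<3 else .032)+ey*(.06,0,-.06)[i%3]).round(4))
E
```

```text
top [232. 225.] 48 [0.558 0.135 0.164] zmax 0.171 ymax 0.141
top [253. 227.] 50 [0.554 0.092 0.164] zmax 0.169 ymax 0.1
top [295. 229.] 41 [0.552 0.008 0.154] zmax 0.159 ymax 0.012
top [316. 230.] 47 [ 0.55  -0.034  0.161] zmax 0.168 ymax -0.028
top [222. 237.] 45 [0.533 0.157 0.144] zmax 0.149 ymax 0.163
top [262. 239.] 58 [0.527 0.072 0.191] zmax 0.198 ymax 0.079
top [284. 241.] 39 [0.528 0.03  0.149] zmax 0.153 ymax 0.036
top [304. 243.] 35 [ 0.525 -0.011  0.141] zmax 0.147 ymax -0.007
scene [243. 193.] 131 [0.556 0.135 0.147] zmax 0.166 ymax 0.144
scene [260. 205.] 225 [0.527 0.072 0.16 ] zmax 0.196 ymax 0.1
scene [227. 201.] 89 [0.531 0.157 0.135] zmax 0.145 ymax 0.167
scene [298. 223.] 199 [0.547 0.003 0.137] zmax 0.155 ymax 0.016
scene [315. 223.] 142 [ 0.547 -0.035  0.146] zmax 0.164 ymax -0.027
scene [281. 221.] 105 [0.527 0.029 0.139] zmax 0.149 ymax 0.038
0 [ 0.4686 -0.2248]
1 [ 0.458  -0.2838]
2 [ 0.4474 -0.3429]
3 [ 0.5316 -0.2361]
4 [ 0.521  -0.2952]
5 [ 0.5104 -0.3542]
```

```bash
python3 -c "
import cv2
a=cv2.imread('pics/scene0.png')[150:310,110:350];cv2.imwrite('pics/c1.png',cv2.resize(a,None,fx=3,fy=3,interpolation=2))"
```

```text
(no output)
```

View pics/c1.png

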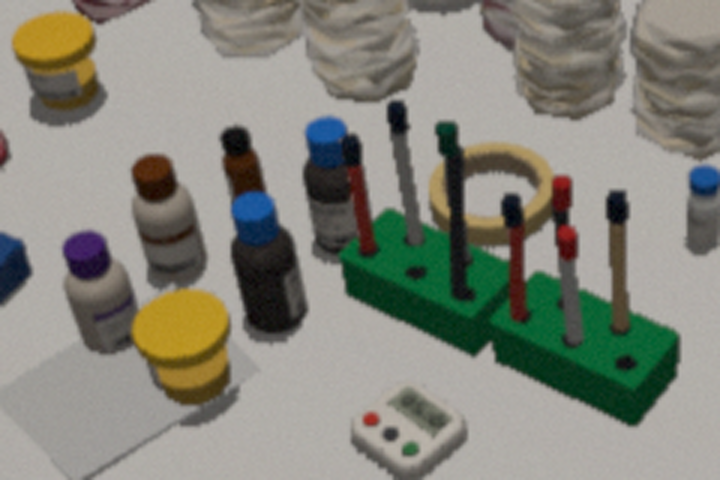

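The rows are not in the units I measure in: turns go in shares of 180 degrees. I convert before sending: 1.15 rad / 3.1416 = 0.3661.

```bash
echo '[[0, 0, -0.04, 0.0477, 0], [0, 0, -0.08, 0.0955, 0], [0, 0, -0.1, 0.1432, 0], [0, 0, -0.1, 0.191, 0], [0, 0, -0.1, 0.2387, 0], [0, 0, -0.1, 0.2865, 0], [0, 0, -0.1, 0.3342, 0], [0, 0, -0.1, 0.3661, 0], [0, 0, -0.1, 0.3661, 0], [0, 0, -0.1, 0.3661, 0]]' > mv.in && python3 drive.py mv.in; python3 -c "
from station import manip
s=manip.sense();print(s['tcp_pos'],s['tool_rot'],s['q'],s['force'])"
```

```text
t: 1.1
tcp_pos: [0.254, 0.5708, 0.3152]
tool_rot: [0.706, 0.709, -0.0, 0.0]
force: [0.1, 0.0, 0.5]
finger_gap: 0.001
gripper_force: 0.0
[0.25396019 0.57077785 0.31516856] [ 7.05636747e-01  7.08573609e-01 -4.63527587e-04  8.84879461e-05] [ 9.73535819e-01  4.36685047e-01  1.30609975e+00 -2.46201810e-06
  1.39975165e+00  9.69382886e-01] [0.05948972 0.04265506 0.45555147]
```

```bash
echo '[[-0.03, 0.03, 0, 0, 0], [-0.06, 0.07, 0, 0, 0], [-0.09, 0.11, 0, 0, 0], [-0.13, 0.15, 0, 0, 0], [-0.16, 0.19, 0, 0, 0], [-0.21, 0.211, 0, 0, 0], [-0.26, 0.211, 0, 0, 0], [-0.31, 0.211, 0, 0, 0], [-0.36, 0.211, 0, 0, 0], [-0.41, 0.211, 0, 0, 0], [-0.46, 0.211, 0, 0, 0], [-0.51, 0.211, 0, 0, 0], [-0.56, 0.211, 0, 0, 0], [-0.61, 0.211, 0, 0, 0], [-0.66, 0.211, 0, 0, 0], [-0.71, 0.211, 0, 0, 0], [-0.76, 0.211, 0, 0, 0], [-0.785, 0.211, 0, 0, 0], [-0.7965, 0.211, 0, 0, 0], [-0.7965, 0.211, 0, 0, 0]]' > mv.in && python3 drive.py mv.in && echo '[[0, 0, 0.04, 0, 0], [0, 0, 0.08, 0, 0], [0, 0, 0.12, 0, 0], [0, 0, 0.16, 0, 0], [0, 0, 0.18, 0, 0], [0, 0, 0.187, 0, 0], [0, 0, 0.187, 0, 0], [0, 0, 0.187, 0, 0]]' > mv.in && python3 drive.py mv.in
```

```text
t: 3.1
tcp_pos: [0.4666, -0.2263, 0.3153]
tool_rot: [0.707, 0.707, 0.0, -0.0]
force: [0.2, 1.4, -0.0]
finger_gap: -0.001
gripper_force: 0.0
t: 3.9
tcp_pos: [0.4677, -0.2248, 0.1298]
tool_rot: [0.706, 0.708, 0.0, 0.001]
force: [-0.5, -0.3, 0.8]
finger_gap: 0.002
gripper_force: 0.0
```

```bash
echo '[[0, 0, 0.02, 0, 0], [0, 0, 0.028, 0, 0], [0, 0, 0.032, 0, 0], [0, 0, 0.034, 0, 0], [0, 0, 0.036, 0, 0], [0, 0, 0.038, 0, 0], [0, 0, 0.038, 0, 0], [0, 0, 0.038, 0, 0]]' > mv.in && python3 drive.py mv.in
```

```text
t: 4.7
tcp_pos: [0.4668, -0.2252, 0.0907]
tool_rot: [0.706, 0.708, 0.0, 0.0]
force: [-1.1, -0.1, -0.1]
finger_gap: -0.001
gripper_force: 0.0
```

```bash
echo '[[0, 0, 0.003, 0, 0], [0, 0, 0.006, 0, 0], [0, 0, 0.008, 0, 0], [0, 0, 0.008, 0, 0]]' > mv.in && python3 drive.py mv.in
```

```text
t: 5.1
tcp_pos: [0.4665, -0.2249, 0.0822]
tool_rot: [0.706, 0.708, -0.0, -0.0]
force: [0.4, -0.2, 0.1]
finger_gap: 0.003
gripper_force: 0.0
```

```bash
echo '[[0, 0, -0.03, 0, 0], [0, 0, -0.044, 0, 0], [-0.03, -0.005, -0.044, 0, 0], [-0.057, -0.009, -0.044, 0, 0], [-0.059, -0.009, -0.044, 0, 0], [-0.059, -0.009, -0.03, 0, 0], [-0.059, -0.009, -0.02, 0, 0], [-0.059, -0.009, -0.013, 0, 0], [-0.059, -0.009, -0.011, 0, 0], [-0.059, -0.009, -0.009, 0, 0], [-0.059, -0.009, -0.007, 0, 0], [-0.059, -0.009, -0.007, 0, 0]]' > mv.in && python3 drive.py mv.in
```

```text
t: 6.3
tcp_pos: [0.4579, -0.284, 0.0896]
tool_rot: [0.706, 0.708, -0.0, 0.0]
force: [-0.7, 1.2, -0.2]
finger_gap: 0.004
gripper_force: 0.0
```

```bash
echo '[[0, 0, 0.002, 0, 0], [0, 0, 0.004, 0, 0], [0, 0, 0.006, 0, 0], [0, 0, 0.008, 0, 0], [0, 0, 0.008, 0, 0]]' > mv.in && python3 drive.py mv.in
```

```text
t: 6.8
tcp_pos: [0.4577, -0.284, 0.0813]
tool_rot: [0.706, 0.708, -0.0, -0.0]
force: [0.1, -0.4, -0.4]
finger_gap: -0.001
gripper_force: 0.0
```

```bash
python3 - <<'E'
from station import manip
import cv2
s=manip.snapshot("scene")["pixels"][240:400,340:510,::-1]
cv2.imwrite("pics/p1.png",cv2.resize(s,None,fx=3.5,fy=3.5,interpolation=2))
E
```

```text
(no output)
```

View pics/p1.png

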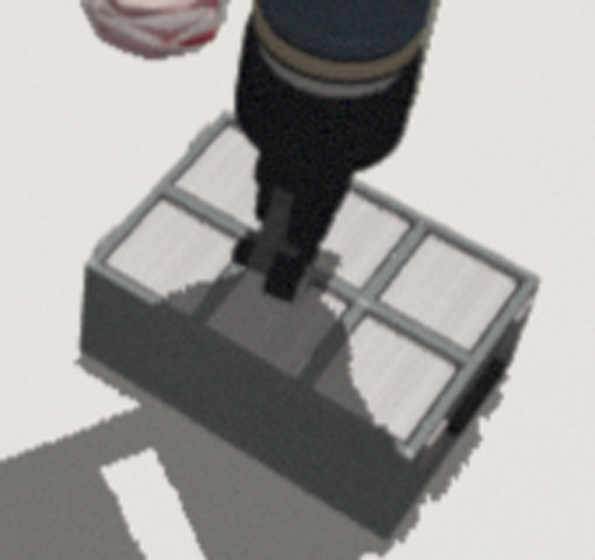

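The crop shows the fingertip over cell 1 at about (285,295). The flap is in shadow, so I can't tell whether it is tilted; I'll check with depth.

```bash
python3 - <<'E'
from h import *
from station import manip
s=manip.snapshot("scene");P=cloud(s)
c=np.array([.4895,-.2895]);a=np.radians(-10.2);ex=np.array([np.cos(a),np.sin(a)]);ey=np.array([-ex[1],ex[0]])
d=P[...,:2]-c;X=d@ex;Y=d@ey
for i,y0 in enumerate((.06,0,-.06)):
  for x0 in(-.05,-.042,-.032,-.022,.015,.032,.048):
    m=(abs(X-x0)<.004)&(abs(Y-y0)<.018)&(P[...,2]<.2)
    print(i,x0,m.sum(),np.percentile(P[m][:,2],[10,50,90]).round(4) if m.sum() else '')
E
```

```text
0 -0.05 75 [0.0735 0.075  0.0769]
0 -0.042 77 [0.0731 0.075  0.0769]
0 -0.032 76 [0.0731 0.0751 0.0771]
0 -0.022 71 [0.0734 0.0752 0.0772]
0 0.015 66 [0.073  0.0751 0.0766]
0 0.032 57 [0.0732 0.0752 0.0772]
0 0.048 32 [0.0737 0.0753 0.0766]
1 -0.05 154 [0.0743 0.0783 0.1942]
1 -0.042 193 [0.0741 0.1065 0.1623]
1 -0.032 104 [0.0737 0.0757 0.1126]
1 -0.022 60 [0.0732 0.0755 0.1647]
1 0.015 44 [0.073  0.0746 0.0766]
1 0.032 50 [0.0731 0.0751 0.0769]
1 0.048 56 [0.0737 0.0749 0.0763]
2 -0.05 92 [0.0729 0.0749 0.0769]
2 -0.042 91 [0.0737 0.0752 0.0768]
2 -0.032 83 [0.073  0.0754 0.0769]
2 -0.022 84 [0.0733 0.0752 0.077 ]
2 0.015 76 [0.0733 0.0751 0.077 ]
2 0.032 80 [0.0736 0.0753 0.0767]
2 0.048 77 [0.074  0.0752 0.0772]
```

```bash
for i in 1; do echo '[[0, 0, 0.002, 0, 0], [0, 0, 0.004, 0, 0], [0, 0, 0.004, 0, 0]]' > mv.in && python3 drive.py mv.in | grep -E "tcp_pos|force:"; done; python3 - <<'E'
from h import *
from station import manip
for n in("scene","top"):
    s=manip.snapshot(n);P=cloud(s);t=manip.sense()["tcp_pos"]
    m=(np.hypot(P[...,0]-t[0],P[...,1]-t[1])<.03)&(P[...,2]<.25)&(s["pixels"].max(-1)<60)
    q=P[m]; print(n,t,m.sum(),np.percentile(q,[1,5,25,50,75],axis=0).round(4))
E
```

```text
tcp_pos: [0.4577, -0.284, 0.0773]
force: [1.0, 0.1, 0.4]
gripper_force: 0.0
scene [ 0.45772632 -0.28402778  0.07742919] 273 [[ 0.4307 -0.3043  0.0765]
 [ 0.4332 -0.3031  0.1043]
 [ 0.4404 -0.2985  0.1428]
 [ 0.4427 -0.2956  0.1627]
 [ 0.445  -0.2878  0.1882]]
top [ 0.45777432 -0.28405723  0.07750545] 8 [[ 0.4465 -0.2875  0.0726]
 [ 0.4576 -0.2873  0.0729]
 [ 0.4841 -0.2867  0.0741]
 [ 0.4864 -0.2837  0.0757]
 [ 0.4874 -0.2789  0.0761]]
```

```bash
python3 - <<'E'
from h import *
from station import manip
s=manip.snapshot("scene");t=manip.snapshot("top")
print(ray(s,421,324,.076),ray(s,421,324,.06),manip.sense()["tcp_pos"])
f=240/np.tan(np.radians(s["fov_y"])/2)
for z in(.055,.077,.1):
    p=s["R"]@np.array([.4577,-.284,z])+s["t"];print(z,p[:2]/p[2]*f+[s["cx"],s["cy"]])
a=cv2.resize(s["pixels"][260:360,370:470,::-1],(500,500),interpolation=2)
a=np.clip(a.astype(float)*1.8,0,255).astype(np.uint8)
cv2.imwrite("pics/p2.png",a)
print((s["range_z"][300:340:4,400:450:4]*1000).astype(int)); print((cloud(s)[300:344:3,400:450:4,2]*1000).astype(int))
E
```

```text
[ 0.4694986  -0.28338903  0.076     ] [ 0.48144542 -0.28086752  0.06      ] [ 0.45785309 -0.28414207  0.07761113]
0.055 [417.4738504  336.17688359]
0.077 [418.94145824 328.72963932]
0.1 [420.5273294  320.68227844]
[[1016 1020 1022 1017  863  861  857  863  879  912 1017 1020 1016]
 [1015 1015 1013 1012  864  862  862  882  887 1010 1010 1011 1011]
 [1012 1010 1007  874  863  860  923  903  897 1004 1005 1004 1006]
 [1007 1001  866  860  860  873  870  907 1000 1002  998  997 1002]
 [ 997  996  866  865  861  856  876  922  994  996  994  991 1056]
 [ 988  988  991  990  945  855  891  945  986  989  991  991  989]
 [ 985  989  981  979  950  948  950  981  979  982  980  981  986]
 [ 977  977  980  975  976  976  977  975  980  974  980  975  976]
 [ 973  972  970  971  975  971  972  975  971  972  967  970  970]
 [ 968  966  966  970  968  963  965  965 1013  963  961  964  964]]
[[ 78  75  73  77 198 199 203 197 185 159  76  74  77]
 [ 72  71  72  74 191 195 198 184 176  77  74  74  73]
 [ 73  75  71  74 191 192 878 161 167  73  75  75  75]
 [ 77  76 184 176 191 187 141 153 160  75  74  73  74]
 [ 70  75 183 188 188 177 179 150  75  73  76  77  72]
 [ 74  75 181 181 185 188 173 138  74  74  76  73 878]
 [ 75  75  75 177 182 184 159 118  72  75  76  73  76]
 [ 25  77  77  73 109 178 147 100  74  76  73  45  74]
 [ 73  70  77  78 101 103 101  76  77  75  76  75  70]
 [ 74  75  76  75  72  74  97  74  74  74  74  76  74]
 [ 75  76  74  75  75  74  76  75  76 878  74  73  75]
 [ 68  75  76  75  76  76  75  72  74  74  74  76  76]
 [ 73  74  74  71  72  76  75  74  34  76  78  74  74]
 [ 68  72  76  75  74  73  72  76  74  72  73  75  76]
 [ 60  63  73  76  71  75  74  38  76  75  74  74  76]]
```

View pics/p2.png

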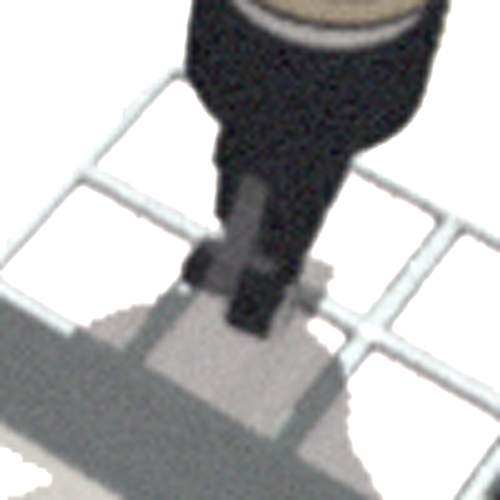

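The brightened crop shows the fingertip ending at about (421,327) in the full image, still above an untouched flap. The depth points on it read z≈0.097, so the tip is higher than the reported pose implies. I'll keep lowering until I feel contact.

```bash
echo '[[0, 0, 0.002, 0, 0], [0, 0, 0.004, 0, 0], [0, 0, 0.004, 0, 0]]' > mv.in && python3 drive.py mv.in | grep -E "tcp_pos|^force:"; echo '[[0, 0, 0.002, 0, 0], [0, 0, 0.004, 0, 0], [0, 0, 0.004, 0, 0]]' > mv.in && python3 drive.py mv.in | grep -E "tcp_pos|^force:";  echo '[[0, 0, 0.002, 0, 0], [0, 0, 0.004, 0, 0], [0, 0, 0.004, 0, 0]]' > mv.in && python3 drive.py mv.in | grep -E "tcp_pos|^force:"
```

```text
tcp_pos: [0.4577, -0.284, 0.0733]
force: [-0.6, -0.9, 0.1]
tcp_pos: [0.4576, -0.284, 0.0693]
force: [0.1, -0.7, -0.3]
tcp_pos: [0.4577, -0.2839, 0.0653]
force: [0.2, -0.5, 0.2]
```

```bash
python3 - <<'E'
from h import *
from station import manip
s=manip.snapshot("scene");P=cloud(s)
print(manip.sense()["tcp_pos"],manip.sense()["q"])
print((P[312:356:3,404:446:3,2]*1000).astype(int))
a=cv2.resize(s["pixels"][260:360,370:470,::-1],(500,500),interpolation=2)
cv2.imwrite("pics/p3.png",np.clip(a.astype(float)*1.5,0,255).astype(np.uint8))
E
```

```text
[ 0.45773525 -0.28404757  0.0654394 ] [-7.62917316e-01  6.39970189e-01  1.77178573e+00 -2.85557740e-05
  7.30212296e-01 -7.64864417e-01]
[[ 77  73 164 178 177 181 141 878 149 157  74  73  76  74]
 [ 73 174 173 173 176 168 135 138 141  75  73  73  78  75]
 [ 78 171 171 174 174 173 878 128 127  73  73  77  75  77]
 [ 73 167 169 171 174 174 165 139 103  74  75  75  74  72]
 [ 70  73  76  73 170 171 151 132  77  74  74  71  74  74]
 [ 73  74  74  81  95  98 102  95 878  73  75  73  72  75]
 [ 74  74  76  76  75  88  92  86  75  75  72  54  76  74]
 [ 74  75  73  74  75  75  75  74  73  73  73  70  77  75]
 [ 75  75  75  77  75  72  73  72  78  72  74  75  74  73]
 [ 73  74  62  72  74  74  75  77  76  74  76  75  75  73]
 [ 66  69  72  73  74  73  76  74  41  75  71  74 878  74]
 [ 58  61  67  71  74  75  75  44  76  74  73  75  75  75]
 [ 50  56  58  64  68  72  75  78  75  75  76  78  74  77]
 [ 41  45  49  56  63  66  72  74  75  72  73 878  73  75]
 [ 32  34  43  48  50  59  62  69  72  77  75  75  74  74]]
```

View pics/p3.png

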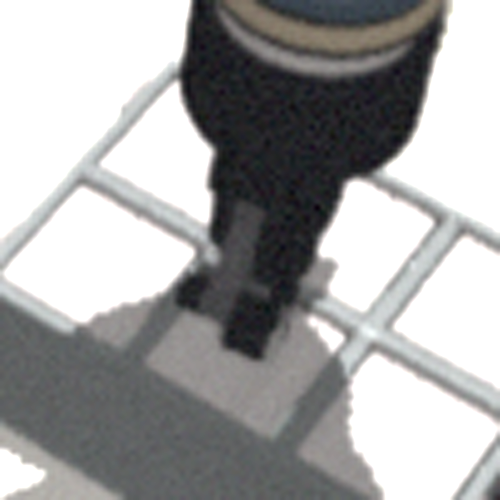

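```bash
python3 - <<'E'
from h import *
from station import manip
for n in("scene","top"):
    s=manip.snapshot(n);P=cloud(s);t=manip.sense()["tcp_pos"]
    d=P-t; m=(np.hypot(d[...,0],d[...,1])<.1)&(d[...,2]>.016)&(d[...,2]<.3)
    print(n)
    for lo in np.arange(.01,.2,.01):
        k=m&(d[...,2]>=lo)&(d[...,2]<lo+.01)
        if k.sum()>2: q=d[k]*1000; print(int(lo*1000),k.sum(),"x",np.percentile(q[:,0],[5,50,95]).astype(int),"y",np.percentile(q[:,1],[5,50,95]).astype(int))
E
```

```text
scene
10 4 x [-6 -5 -4] y [-9  0  9]
20 40 x [-13  -9   2] y [-11  -6   7]
30 27 x [-14 -12   4] y [-11  -5   4]
40 5 x [-6 -5  0] y [-11 -11 -10]
50 4 x [-12  -9  -3] y [-14 -12  -8]
60 40 x [-29 -12  -5] y [-14 -10   0]
69 29 x [-37 -15 -13] y [-13 -10  11]
80 60 x [-39 -15   9] y [-17 -12  13]
90 39 x [-58 -17   7] y [-17 -12  15]
99 189 x [-60 -54 -16] y [-14  -4  12]
110 128 x [-55 -40 -15] y [-19  -3  15]
120 116 x [-41 -37 -14] y [-18  -3   8]
130 65 x [-38 -36 -31] y [-11  -2   8]
140 135 x [-37 -34 -15] y [-34  -5  20]
150 205 x [-37 -31  -8] y [-36  -8  28]
160 213 x [-37 -31 -11] y [-36  -8  27]
170 233 x [-37 -31 -10] y [-36  -9  26]
180 435 x [-36 -27   0] y [-35  -8  30]
190 104 x [-31 -27 -11] y [-31  -8  19]
top
10 26 x [22 59 91] y [-18  31  64]
69 4 x [35 38 42] y [ 8 10 10]
80 5 x [37 40 46] y [ 9  9 10]
90 8 x [40 47 53] y [ 9 10 10]
99 41 x [43 53 60] y [-1  6 10]
110 9 x [52 55 58] y [0 6 8]
```

The crop shows the fingertip ending at about (419,331). Its xy agrees with the reported pose, but the tip sits about 20 mm above the reported TCP rather than 22 mm below it, so reported z can't be trusted for contact. I'll calibrate it by touching the flap.

```bash
for i in 1; do echo '[[0, 0, 0.002, 0, 0], [0, 0, 0.003, 0, 0], [0, 0, 0.003, 0, 0]]' > mv.in && python3 drive.py mv.in | grep -E "tcp_pos|^force:"; echo '[[0, 0, 0.002, 0, 0], [0, 0, 0.003, 0, 0], [0, 0, 0.003, 0, 0]]' > mv.in && python3 drive.py mv.in | grep -E "tcp_pos|^force:";  echo '[[0, 0, 0.002, 0, 0], [0, 0, 0.003, 0, 0], [0, 0, 0.003, 0, 0]]' > mv.in && python3 drive.py mv.in | grep -E "tcp_pos|^force:"; done
```

```text
tcp_pos: [0.4577, -0.284, 0.0624]
force: [0.4, -0.1, 0.5]
tcp_pos: [0.4578, -0.2841, 0.0595]
force: [-0.2, -0.2, 0.5]
tcp_pos: [0.4581, -0.2842, 0.0583]
force: [-2.9, 1.8, 12.9]
```

Contact: 12.9 N at TCP z≈0.058 and stiff. So cell 1 holds a jar, and the shut tip is about 15 mm above the reported TCP. Next I'll test cell 2.

```bash
echo '[[0, 0, -0.015, 0, 0], [0, 0, -0.026, 0, 0], [-0.03, -0.005, -0.026, 0, 0], [-0.055, -0.0106, -0.026, 0, 0], [-0.059, -0.0106, -0.026, 0, 0], [-0.059, -0.0106, -0.015, 0, 0], [-0.059, -0.0106, -0.008, 0, 0], [-0.059, -0.0106, -0.004, 0, 0], [-0.059, -0.0106, -0.002, 0, 0], [-0.059, -0.0106, 0, 0, 0], [-0.059, -0.0106, 0, 0, 0]]' > mv.in && python3 drive.py mv.in
```

```text
t: 10.45
tcp_pos: [0.4474, -0.3427, 0.0564]
tool_rot: [0.706, 0.708, 0.0, -0.0]
force: [0.3, 0.1, -0.6]
finger_gap: 0.003
gripper_force: 0.1
```

```bash
echo '[[0, 0, 0.002, 0, 0], [0, 0, 0.004, 0, 0], [0, 0, 0.007, 0, 0], [0, 0, 0.007, 0, 0]]' > mv.in && python3 drive.py mv.in
```

```text
t: 10.85
tcp_pos: [0.4472, -0.3431, 0.0493]
tool_rot: [0.706, 0.708, -0.0, -0.0]
force: [-0.3, -0.6, -0.5]
finger_gap: -0.002
gripper_force: 0.1
```

```bash
cat > flap.py <<'E'
from h import *
from station import manip
s=manip.snapshot("scene");P=cloud(s)
c=np.array([.4895,-.2895]);a=np.radians(-10.2);ex=np.array([np.cos(a),np.sin(a)]);ey=np.array([-ex[1],ex[0]])
d=P[...,:2]-c;X=d@ex;Y=d@ey
for i in range(6):
    x0=-.032 if i<3 else .032; y0=(.06,0,-.06)[i%3]; r=[]
    for o in (-.02,-.01,0,.01):
        m=(abs(X-x0-o)<.005)&(abs(Y-y0)<.02)&(P[...,2]<.078)&(P[...,2]>.0)
        r.append(np.median(P[m][:,2]).round(4) if m.sum()>3 else None)
    print(i,r)
E
python3 flap.py; echo '[[0, 0, -0.015, 0, 0], [0, 0, -0.034, 0, 0], [0, 0.03, -0.034, 0, 0], [-0.0113, 0.055, -0.034, 0, 0], [-0.0113, 0.063, -0.034, 0, 0], [-0.0113, 0.063, -0.02, 0, 0], [-0.0113, 0.063, -0.012, 0, 0], [-0.0113, 0.063, -0.009, 0, 0], [-0.0113, 0.063, -0.007, 0, 0], [-0.0113, 0.063, -0.007, 0, 0]]' > mv.in && python3 drive.py mv.in
```

```text
0 [np.float64(0.0748), np.float64(0.0751), np.float64(0.0748), np.float64(0.0752)]
1 [np.float64(0.0748), np.float64(0.0748), np.float64(0.0752), np.float64(0.0752)]
2 [None, np.float64(0.055), np.float64(0.0581), np.float64(0.0652)]
3 [np.float64(0.075), np.float64(0.0749), np.float64(0.0746), np.float64(0.0748)]
4 [np.float64(0.0749), np.float64(0.0748), np.float64(0.0747), np.float64(0.0751)]
5 [np.float64(0.075), np.float64(0.0754), np.float64(0.0754), np.float64(0.0749)]
t: 11.9
tcp_pos: [0.5095, -0.3539, 0.056]
tool_rot: [0.707, 0.708, -0.0, -0.001]
force: [0.3, -0.4, 0.5]
finger_gap: 0.003
gripper_force: 0.1
```

Cell 2 is empty: its flap tilted well down. Next is cell 5.

```bash
echo '[[0, 0, 0.002, 0, 0], [0, 0, 0.004, 0, 0], [0, 0, 0.007, 0, 0], [0, 0, 0.007, 0, 0]]' > mv.in && python3 drive.py mv.in; python3 flap.py
```

```text
t: 12.3
tcp_pos: [0.5102, -0.3542, 0.0493]
tool_rot: [0.706, 0.708, -0.0, -0.0]
force: [0.3, -1.0, -0.8]
finger_gap: -0.003
gripper_force: 0.1
0 [np.float64(0.0748), np.float64(0.0748), np.float64(0.0748), np.float64(0.0751)]
1 [np.float64(0.075), np.float64(0.0748), np.float64(0.0749), np.float64(0.0751)]
2 [np.float64(0.0754), np.float64(0.0752), np.float64(0.075), np.float64(0.0753)]
3 [np.float64(0.0748), np.float64(0.0748), np.float64(0.0749), np.float64(0.0749)]
4 [np.float64(0.075), np.float64(0.0752), np.float64(0.0752), np.float64(0.0753)]
5 [None, np.float64(0.056), np.float64(0.059), np.float64(0.0645)]
```

Cells 2 and 5 are the empty ones. Moving to the far bottle.

```bash
echo '[[0, 0, -0.04, 0, 0], [0, 0, -0.08, 0, 0], [0, 0, -0.12, 0, 0.5], [0, 0, -0.17, 0, 0.6], [0.04, 0, -0.18, 0, 0.6], [0.09, 0.02, -0.18, 0, 0.6], [0.14, 0.04, -0.18, 0, 0.6], [0.19, 0.06, -0.18, 0, 0.6], [0.24, 0.061, -0.18, 0, 0.6], [0.29, 0.061, -0.18, 0, 0.6], [0.34, 0.061, -0.18, 0, 0.6], [0.39, 0.061, -0.18, 0, 0.6], [0.44, 0.061, -0.18, 0, 0.6], [0.49, 0.061, -0.18, 0, 0.6], [0.53, 0.061, -0.18, 0, 0.6], [0.555, 0.061, -0.18, 0, 0.6], [0.5644, 0.061, -0.18, 0, 0.6], [0.5644, 0.061, -0.18, 0, 0.6], [0.5644, 0.061, -0.18, 0, 0.6]]' > mv.in && python3 drive.py mv.in 60; python3 - <<'E'
from h import *
from station import manip
# where the fingers are, by camera, against the tcp
s=manip.snapshot("scene");P=cloud(s);t=manip.sense()["tcp_pos"];print(t)
d=P-t
for lo in np.arange(0,.12,.01):
    k=(np.hypot(d[...,0],d[...,1])<.08)&(d[...,2]>=lo)&(d[...,2]<lo+.01)
    if k.sum()>2: q=d[k]*1000; print(int(lo*1000),k.sum(),"x",np.percentile(q[:,0],[5,50,95]).astype(int),"y",np.percentile(q[:,1],[5,50,95]).astype(int))
E
```

```text
t: 14.25
tcp_pos: [0.5703, 0.209, 0.2295]
tool_rot: [0.707, 0.708, -0.0, 0.0]
force: [-0.2, 0.1, 0.4]
finger_gap: 0.606
gripper_force: 0.0
[0.57037804 0.20861812 0.22954584]
10 15 x [-31  26  28] y [-9 -2  6]
20 89 x [-36  25  31] y [-12  -6   8]
30 101 x [-38 -22  30] y [-12  -5   6]
40 106 x [-38 -26  32] y [-12  -5   6]
50 88 x [-38  26  33] y [-12  -6   7]
60 154 x [-55  25  49] y [-13  -9   8]
70 183 x [-57 -31  56] y [-13 -10   8]
80 220 x [-60 -25  56] y [-17 -10   9]
90 252 x [-62 -17  57] y [-17 -11   9]
100 237 x [-65 -20  59] y [-18 -11   4]
110 335 x [-66 -17  60] y [-20 -10   5]
```

```bash
echo '[[0.0014, 0, 0.03, 0, 0.6], [0.0014, 0, 0.07, 0, 0.6], [0.0014, 0, 0.11, 0, 0.6], [0.0014, 0, 0.135, 0, 0.6], [0.0014, 0, 0.15, 0, 0.6], [0.0014, 0, 0.156, 0, 0.6], [0.0014, 0, 0.159, 0, 0.6], [0.0014, 0, 0.159, 0, 0.6], [0.0014, 0, 0.159, 0, 0.1], [0.0014, 0, 0.159, 0, 0.1], [0.0014, 0, 0.159, 0, 0.1], [0.0014, 0, 0.159, 0, 0.1], [0.0014, 0, 0.159, 0, 0.1], [0.0014, 0, 0.159, 0, 0.1], [0.0014, 0, 0.159, 0, 0.1]]' > mv.in && python3 drive.py mv.in 60; python3 - <<'E'
from station import manip
import cv2
s=manip.snapshot("scene")["pixels"][110:290,130:330,::-1]
cv2.imwrite("pics/g1.png",cv2.resize(s,None,fx=3,fy=3,interpolation=2))
E
```

```text
t: 15.8
tcp_pos: [0.5712, 0.2118, 0.0721]
tool_rot: [0.706, 0.708, 0.001, 0.001]
force: [0.3, 0.1, 6.4]
finger_gap: 0.322
gripper_force: 59.6
```

View pics/g1.png

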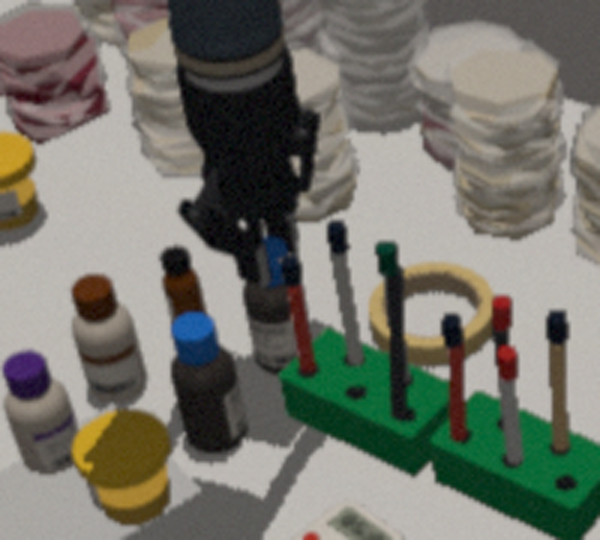

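The grip is on the cap of the far bottle (crop (265,262)): gap 0.32, about 27 mm, at 60 N. Lifting and carrying to cell 5.

```bash
echo '[[0, 0, -0.01, 0, 0.1], [0, 0, -0.03, 0, 0.1], [0, 0, -0.06, 0, 0.1], [0, 0, -0.1, 0, 0.1], [0, 0, -0.14, 0, 0.1], [0, 0, -0.18, 0, 0.1], [0, 0, -0.21, 0, 0.1], [0, 0, -0.225, 0, 0.1], [0, 0, -0.23, 0, 0.1], [0, 0, -0.23, 0, 0.1]]' > mv.in && python3 drive.py mv.in && echo '[[-0.01, 0, 0, 0, 0.1], [-0.03, 0, 0, 0, 0.1], [-0.06, 0, 0, 0, 0.1], [-0.1, -0.01, 0, 0, 0.1], [-0.14, -0.02, 0, 0, 0.1], [-0.18, -0.03, 0, 0, 0.1], [-0.22, -0.04, 0, 0, 0.1], [-0.26, -0.05, 0, 0, 0.1], [-0.3, -0.06, 0, 0, 0.1], [-0.34, -0.06, 0, 0, 0.1], [-0.38, -0.06, 0, 0, 0.1], [-0.42, -0.06, 0, 0, 0.1], [-0.46, -0.06, 0, 0, 0.1], [-0.5, -0.06, 0, 0, 0.1], [-0.53, -0.06, 0, 0, 0.1], [-0.55, -0.06, 0, 0, 0.1], [-0.561, -0.06, 0, 0, 0.1], [-0.565, -0.06, 0, 0, 0.1], [-0.565, -0.06, 0, 0, 0.1], [-0.565, -0.06, 0, 0, 0.1]]' > mv.in && python3 drive.py mv.in && python3 - <<'E'
from h import *
from station import manip
for n in("scene","top"):
    s=manip.snapshot(n);P=cloud(s);t=manip.sense()["tcp_pos"];print(n,t)
    d=P-t
    for lo in np.arange(-.09,.03,.01):
        k=(np.hypot(d[...,0],d[...,1])<.05)&(d[...,2]>=lo)&(d[...,2]<lo+.01)
        if k.sum()>2: q=d[k]*1000; print(int(lo*1000),k.sum(),"x",np.percentile(q[:,0],[5,50,95]).astype(int),"y",np.percentile(q[:,1],[5,50,95]).astype(int))
E
```

```text
t: 16.85
tcp_pos: [0.57, 0.2117, 0.301]
tool_rot: [0.706, 0.708, 0.0, 0.0]
force: [-0.9, 0.7, -1.5]
finger_gap: 0.322
gripper_force: 59.3
t: 18.85
tcp_pos: [0.5114, -0.352, 0.3006]
tool_rot: [0.706, 0.708, 0.0, -0.001]
force: [-0.6, -0.3, -1.0]
finger_gap: 0.322
gripper_force: 59.3
scene [ 0.51152333 -0.35198436  0.30074798]
-80 9 x [-20 -18  -8] y [-17   3  10]
-70 134 x [-22 -18  -8] y [-18  -1  19]
-60 143 x [-22 -18  -7] y [-19   0  19]
-50 139 x [-22 -18  -6] y [-19   0  20]
-40 148 x [-22 -18  -6] y [-19   0  19]
-30 150 x [-22 -18  -7] y [-19  -2  18]
-20 155 x [-22 -18  -5] y [-19   0  20]
-10 241 x [-21 -16   1] y [-18  -1  19]
0 181 x [-16 -10   1] y [-14   0  17]
9 53 x [-20 -15  -2] y [-12   0  14]
19 92 x [-27 -20  -2] y [-12  -1  13]
top [ 0.51158276 -0.35211959  0.30085365]
-80 3 x [-18 -12  -1] y [10 17 20]
-70 28 x [-19  -2  17] y [ 7 18 22]
-60 31 x [-17  -5  16] y [11 19 22]
-50 38 x [-19  -3  13] y [10 19 22]
-40 33 x [-17  -2  16] y [11 19 22]
-30 35 x [-16   0  17] y [12 18 21]
-20 29 x [-14  -2  15] y [14 19 22]
-10 73 x [-13   1  18] y [ 5 18 21]
0 75 x [-8  3 16] y [ 6 13 18]
9 18 x [-5  1 14] y [ 8 12 14]
19 34 x [-3  9 24] y [ 3 10 14]
```

```bash
echo '[[-0.0022, -0.001, 0.02, 0, 0.1], [-0.0022, -0.001, 0.05, 0, 0.1], [-0.0022, -0.001, 0.09, 0, 0.1], [-0.0022, -0.001, 0.115, 0, 0.1], [-0.0022, -0.001, 0.125, 0, 0.1], [-0.0022, -0.001, 0.125, 0, 0.1], [-0.0022, -0.001, 0.14, 0, 0.1], [-0.0022, -0.001, 0.155, 0, 0.1], [-0.0022, -0.001, 0.17, 0, 0.1], [-0.0022, -0.001, 0.18, 0, 0.1], [-0.0022, -0.001, 0.18, 0, 0.1]]' > mv.in && python3 drive.py mv.in
```

```text
t: 20.05
tcp_pos: [0.5103, -0.3555, 0.1206]
tool_rot: [0.706, 0.708, -0.0, -0.0]
force: [-0.3, 0.9, -1.9]
finger_gap: 0.325
gripper_force: 59.5
```

```bash
echo '[[0.001, 0, 0.01, 0, 0.1], [0.001, 0, 0.02, 0, 0.1], [0.001, 0, 0.03, 0, 0.1], [0.001, 0, 0.037, 0, 0.1], [0.001, 0, 0.041, 0, 0.1], [0.001, 0, 0.043, 0, 0.1], [0.001, 0, 0.044, 0, 0.1], [0.001, 0, 0.044, 0, 0.1]]' > mv.in && python3 drive.py mv.in
```

```text
t: 20.85
tcp_pos: [0.5102, -0.3547, 0.0772]
tool_rot: [0.706, 0.708, -0.0, -0.0]
force: [-1.5, 0.8, 2.8]
finger_gap: 0.32
gripper_force: 59.7
```

Seated on the floor. Release, back off, and go to the near bottle.

```bash
echo '[[0, 0, 0, 0, 0.55], [0, 0, 0, 0, 0.55], [0, 0, 0, 0, 0.55], [0, 0, 0, 0, 0.55], [0, 0, -0.01, 0, 0.55], [0, 0, -0.03, 0, 0.55], [0, 0, -0.06, 0, 0.55], [0, 0, -0.1, 0, 0.55], [0, 0, -0.14, 0, 0.55], [0, 0, -0.15, 0, 0.55], [0, 0, -0.15, 0, 0.55]]' > mv.in && python3 drive.py mv.in && echo '[[0.03, 0, 0, 0, 0.6], [0.08, 0, 0, 0, 0.6], [0.13, 0, 0, 0, 0.6], [0.18, 0, 0, 0, 0.6], [0.23, 0, 0, 0, 0.6], [0.28, 0, 0, 0, 0.6], [0.33, -0.006, 0, 0, 0.6], [0.38, -0.012, 0, 0, 0.6], [0.43, -0.018, 0, 0, 0.6], [0.48, -0.024, 0, 0, 0.6], [0.52, -0.027, 0, 0, 0.6], [0.55, -0.027, 0, 0, 0.6], [0.561, -0.027, 0, 0, 0.6], [0.563, -0.027, 0, 0, 0.6], [0.563, -0.027, 0, 0, 0.6], [0.563, -0.027, 0, 0, 0.6]]' > mv.in && python3 drive.py mv.in && python3 - <<'E'
from h import *
from station import manip
s=manip.snapshot("top");P=cloud(s);z=P[...,2]
cv2.imwrite("pics/after1.png",s["pixels"][:,:,::-1])
for c,h in(((.51,-.354),.110),((.4825,.2083),.105)):
    for n in("top","scene"):
        s=manip.snapshot(n);P=cloud(s);z=P[...,2]
        m=(np.hypot(P[...,0]-c[0],P[...,1]-c[1])<.022)&(abs(z-h)<.005)
        if m.sum()>20:
            q,r=cv2.minEnclosingCircle(P[m][:,:2].astype(np.float32));print(n,np.round(q,4),round(r,4),m.sum(),np.median(z[m]))
E
```

```text
t: 21.95
tcp_pos: [0.5115, -0.3557, 0.2297]
tool_rot: [0.706, 0.708, -0.0, 0.003]
force: [0.4, -0.2, -0.2]
finger_gap: 0.549
gripper_force: 0.0
t: 23.55
tcp_pos: [0.4822, 0.2069, 0.2261]
tool_rot: [0.707, 0.707, -0.001, -0.0]
force: [0.1, 0.1, 0.1]
finger_gap: 0.6
gripper_force: 0.0
top [ 0.5093 -0.3542] 0.0149 151 0.11017877784961673
scene [ 0.5095 -0.3535] 0.0162 209 0.10923877084486913
top [0.4833 0.2088] 0.0148 144 0.10510444640080643
scene [0.4824 0.2096] 0.016 127 0.10325127795480671
```

```bash
echo '[[0.0015, 0.0005, 0.03, 0, 0.6], [0.0015, 0.0005, 0.07, 0, 0.6], [0.0015, 0.0005, 0.11, 0, 0.6], [0.0015, 0.0005, 0.135, 0, 0.6], [0.0015, 0.0005, 0.148, 0, 0.6], [0.0015, 0.0005, 0.153, 0, 0.6], [0.0015, 0.0005, 0.155, 0, 0.6], [0.0015, 0.0005, 0.155, 0, 0.6], [0.0015, 0.0005, 0.155, 0, 0.1], [0.0015, 0.0005, 0.155, 0, 0.1], [0.0015, 0.0005, 0.155, 0, 0.1], [0.0015, 0.0005, 0.155, 0, 0.1], [0.0015, 0.0005, 0.155, 0, 0.1], [0.0015, 0.0005, 0.155, 0, 0.1]]' > mv.in && python3 drive.py mv.in 60
```

```text
t: 25.2
tcp_pos: [0.4835, 0.2099, 0.0729]
tool_rot: [0.706, 0.708, 0.001, 0.001]
force: [-1.0, -0.6, 6.9]
finger_gap: 0.322
gripper_force: 58.9
```

```bash
echo '[[0, 0, -0.01, 0, 0.1], [0, 0, -0.03, 0, 0.1], [0, 0, -0.06, 0, 0.1], [0, 0, -0.1, 0, 0.1], [0, 0, -0.14, 0, 0.1], [0, 0, -0.18, 0, 0.1], [0, 0, -0.21, 0, 0.1], [0, 0, -0.225, 0, 0.1], [0, 0, -0.23, 0, 0.1], [0, 0, -0.23, 0, 0.1]]' > mv.in && python3 drive.py mv.in && echo '[[-0.01, 0, 0, 0, 0.1], [-0.03, 0, 0, 0, 0.1], [-0.06, 0, 0, 0, 0.1], [-0.1, 0, 0, 0, 0.1], [-0.14, -0.01, 0, 0, 0.1], [-0.18, -0.015, 0, 0, 0.1], [-0.22, -0.02, 0, 0, 0.1], [-0.26, -0.025, 0, 0, 0.1], [-0.3, -0.03, 0, 0, 0.1], [-0.34, -0.035, 0, 0, 0.1], [-0.38, -0.0375, 0, 0, 0.1], [-0.42, -0.0375, 0, 0, 0.1], [-0.46, -0.0375, 0, 0, 0.1], [-0.5, -0.0375, 0, 0, 0.1], [-0.53, -0.0375, 0, 0, 0.1], [-0.545, -0.0375, 0, 0, 0.1], [-0.551, -0.0375, 0, 0, 0.1], [-0.553, -0.0375, 0, 0, 0.1], [-0.553, -0.0375, 0, 0, 0.1], [-0.553, -0.0375, 0, 0, 0.1]]' > mv.in && python3 drive.py mv.in && python3 - <<'E'
from h import *
from station import manip
for n in("scene","top"):
    s=manip.snapshot(n);P=cloud(s);t=manip.sense()["tcp_pos"];print(n,t)
    d=P-t
    for lo in (-.09,-.08,-.07,-.03):
        k=(np.hypot(d[...,0],d[...,1])<.05)&(d[...,2]>=lo)&(d[...,2]<lo+.01)
        if k.sum()>2: q=d[k]*1000; print(int(lo*1000),k.sum(),"x",np.percentile(q[:,0],[5,50,95]).astype(int),"y",np.percentile(q[:,1],[5,50,95]).astype(int))
E
```

```text
t: 26.2
tcp_pos: [0.4826, 0.2097, 0.3022]
tool_rot: [0.706, 0.708, 0.0, 0.0]
force: [1.0, -0.4, -1.1]
finger_gap: 0.32
gripper_force: 59.2
t: 28.2
tcp_pos: [0.4464, -0.3418, 0.3017]
tool_rot: [0.706, 0.708, 0.0, -0.0]
force: [-0.7, 0.4, -0.2]
finger_gap: 0.318
gripper_force: 59.2
scene [ 0.44649027 -0.34190624  0.30178364]
-80 20 x [-21 -19  -9] y [-16  -3  12]
-70 138 x [-22 -18  -7] y [-19  -1  19]
-30 150 x [-22 -18  -5] y [-19  -1  19]
top [ 0.4465409  -0.34212227  0.30185649]
-70 28 x [-18  -1  17] y [ 8 18 22]
-30 39 x [-18   0  17] y [10 19 22]
```

```bash
echo '[[-0.001, 0.001, 0.02, 0, 0.1], [-0.001, 0.001, 0.05, 0, 0.1], [-0.001, 0.001, 0.09, 0, 0.1], [-0.001, 0.001, 0.115, 0, 0.1], [-0.001, 0.001, 0.125, 0, 0.1], [-0.001, 0.001, 0.125, 0, 0.1], [-0.001, 0.001, 0.14, 0, 0.1], [-0.001, 0.001, 0.155, 0, 0.1], [-0.001, 0.001, 0.17, 0, 0.1], [-0.001, 0.001, 0.18, 0, 0.1], [-0.001, 0.001, 0.18, 0, 0.1]]' > mv.in && python3 drive.py mv.in
```

```text
t: 29.4
tcp_pos: [0.4473, -0.3442, 0.1216]
tool_rot: [0.706, 0.708, -0.0, -0.0]
force: [-1.3, 1.2, -0.4]
finger_gap: 0.319
gripper_force: 59.2
```

```bash
echo '[[0.001, 0, 0.01, 0, 0.1], [0.001, 0, 0.02, 0, 0.1], [0.001, 0, 0.03, 0, 0.1], [0.001, 0, 0.037, 0, 0.1], [0.001, 0, 0.041, 0, 0.1], [0.001, 0, 0.043, 0, 0.1], [0.001, 0, 0.0445, 0, 0.1], [0.001, 0, 0.0445, 0, 0.1]]' > mv.in && python3 drive.py mv.in
```

```text
t: 30.2
tcp_pos: [0.4473, -0.3435, 0.078]
tool_rot: [0.706, 0.708, -0.0, 0.0]
force: [-1.8, 0.5, 3.2]
finger_gap: 0.319
gripper_force: 59.6
```

```bash
echo '[[0, 0, 0, 0, 0.5], [0, 0, 0, 0, 0.5], [0, 0, 0, 0, 0.5], [0, 0, 0, 0, 0.5], [0, 0, -0.01, 0, 0.5], [0, 0, -0.03, 0, 0.5], [0, 0, -0.06, 0, 0.5], [0, 0, -0.1, 0, 0.5], [0, 0, -0.14, 0, 0.5], [0.04, 0, -0.15, 0, 0.5], [0.09, 0, -0.15, 0, 0.5], [0.14, 0, -0.15, 0, 0.5], [0.18, 0, -0.15, 0, 0.5], [0.2, 0, -0.15, 0, 0.5], [0.2, 0, -0.15, 0, 0.5], [0.2, 0, -0.15, 0, 0.5]]' > mv.in && python3 drive.py mv.in && python3 - <<'E'
from h import *
from station import manip
S={n:manip.snapshot(n) for n in("top","scene")}
for c in((.51,-.354),(.4474,-.343)):
    for n,s in S.items():
        P=cloud(s);z=P[...,2]
        m=(np.hypot(P[...,0]-c[0],P[...,1]-c[1])<.022)&(abs(z-.11)<.005)
        if m.sum()>20:
            q,r=cv2.minEnclosingCircle(P[m][:,:2].astype(np.float32));print(n,np.round(q,4),round(r,4),m.sum(),np.median(z[m]))
a=S["top"]["pixels"][150:350,120:500,::-1];cv2.imwrite("pics/end.png",cv2.resize(a,None,fx=2,fy=2,interpolation=2))
E
```

```text
t: 31.8
tcp_pos: [0.4474, -0.1436, 0.2278]
tool_rot: [0.706, 0.708, -0.0, 0.001]
force: [-0.3, 0.2, -0.2]
finger_gap: 0.495
gripper_force: 0.0
top [ 0.5094 -0.355 ] 0.0152 151 0.11032938881536015
scene [ 0.51   -0.3531] 0.0155 211 0.10907289401187684
top [ 0.4462 -0.3433] 0.0149 153 0.11057560428177772
scene [ 0.446  -0.3431] 0.0161 231 0.10919288698157353
```

View pics/end.png

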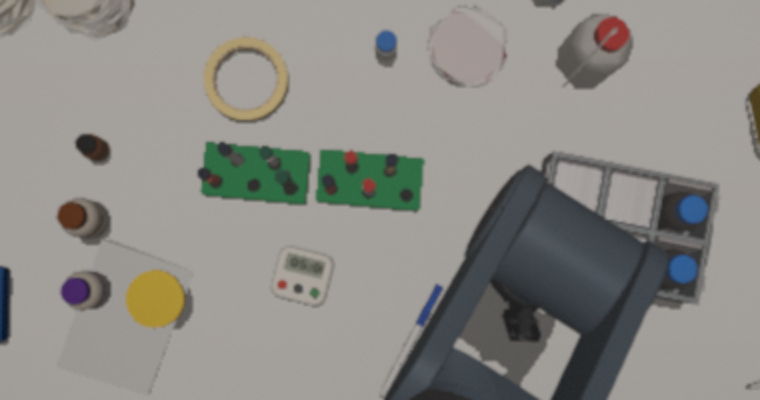

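Both bottles stand in cells 5 and 2 (caps at (692,208) and (683,269) in the crop) with cap tops at 0.110 m, which means they are on the floor. The bystanders look unmoved.

```bash
python3 -c "
from station import manip
print(manip.sign_off())"
```

```text
the job is handed in; nothing more can be done
None
```

I felt out cells 2 and 5 as the two empty ones and set the culture bottles upright in them, one each, with cap tops at 0.110 m as expected for bottles on the cell floor; the bystanders look unmoved in the final picture, and I handed the job in at about 32 s.

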